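# Close the colour-coded parts canisters with their own keyed lids

## Task

Close the red canister and the blue canister with the lids of their own colours from the sloping rack: lay each lid on level, turn it under a light push until its lugs find the collar's slots and it drops fully home, then let go. Do not force a lid, and leave the spare yellow lid and the other things on the bench where they are.

Things in the scene. Friction and masses are not known exactly. Their poses are not given: they have to be found in the camera images.
- lid_yellow: yellow lid of the same shape and size, a spare that stays on the rack
- lid_red: red plastic lid, loose, about 110 g: round plate 78 mm across, 5 mm thick. Origin: centre of the plate's underside; z out of its top. Under it a boss 48 mm across, 11 mm deep, tapered foot, and four lugs on its +x, +y, -x, -y axes, 26 to 36 mm from the centre, 8 mm wide, 7 mm deep. Starts on the rack, tilted 30 degrees with the slope: boss on the board, lower edge on the lip
- lid_red_grip (a point): point on the red lid's axis, 24 mm above its origin, inside its grip bar: 36 mm long (along lid x, which points up the slope at the start), 14 mm wide (along lid y; grip across this), from 5 to 35 mm above the lid's origin. Same axes as the lid
- can_red: red canister, 80 mm across, full of parts, fixed to the bench on a 104 mm square plate. Origin: centre of the plate's underside, z up; rim at 92 mm. Its metal collar (72 to 92 mm high, 54 mm inside, 76 mm outside) has four slots 12 mm wide, a quarter turn apart, cut down through its full 20 mm. The collar's angle differs each time and is NOT given by this pose
- can_red_rim (a point): centre of the red canister's mouth at rim height; the lid's origin lies here when home. A lid whose lugs miss the slots rests 7 mm high; turned (90 degrees at most) under a light push, lugs find slots (2 mm play each side) and it drops. The sprung collar yields up to 6 mm: sinks from 4 N on, 1.2 N more per mm, and springs back up into the lugs. In turn it is stiff, 0.45 N m
- lid_blue: blue plastic lid, loose, about 110 g: round plate 78 mm across, 5 mm thick. Origin: centre of the plate's underside; z out of its top. Under it a boss 48 mm across, 11 mm deep, tapered foot, and four lugs on its +x, +y, -x, -y axes, 26 to 36 mm from the centre, 8 mm wide, 7 mm deep. Starts on the rack, tilted 30 degrees with the slope: boss on the board, lower edge on the lip
- lid_blue_grip (a point): point on the blue lid's axis, 24 mm above its origin, inside its grip bar: 36 mm long (along lid x, which points up the slope at the start), 14 mm wide (along lid y; grip across this), from 5 to 35 mm above the lid's origin. Same axes as the lid
- can_blue: blue canister, 80 mm across, full of parts, fixed to the bench on a 104 mm square plate. Origin: centre of the plate's underside, z up; rim at 92 mm. Its metal collar (72 to 92 mm high, 54 mm inside, 76 mm outside) has four slots 12 mm wide, a quarter turn apart, cut down through its full 20 mm. The collar's angle differs each time and is NOT given by this pose
- can_blue_rim (a point): centre of the blue canister's mouth at rim height; the lid's origin lies here when home. A lid whose lugs miss the slots rests 7 mm high; turned (90 degrees at most) under a light push, lugs find slots (2 mm play each side) and it drops. The sprung collar yields up to 6 mm: sinks from 4 N on, 1.2 N more per mm, and springs back up into the lugs. In turn it is stiff, 0.45 N m
- rack: fixed wooden lid rack, 314 mm wide (y), 100 mm deep (x); origin at bench level under its centre. Its board slopes 30 degrees, rising along its +x (away from the robot), surface 56 mm above the origin at the centre; a lip 16 mm above the board runs along its lower edge. The three lids lie on it 100 mm apart along y, in any order
- marker: green marker pen 130 mm long, 17 mm thick, lying on the bench; a bystander, origin at its underside
- tape: cardboard-brown roll of tape, 68 mm across, 24 mm high, lying flat; a bystander, origin at its underside
- driver: screwdriver lying on the bench; a bystander, origin at its underside
- jar: amber jar with black cap, 60 mm across, 85 mm high; a bystander, origin at its underside
- cup: steel cup 80 mm across, 70 mm high; a bystander, origin at its underside
- block: small cardboard box 70 x 45 x 30 mm; a bystander, origin at its underside
There are look-alikes about, which are no part of the job. Leave any purple look-alike of the can_red alone. What is shaped like the lid_blue but turquoise is not meant.

How it is judged:
By the outcome, as a careful person would: the job done as asked, in the order asked, and still so for the second after the job is handed in, with the robot touching nothing.
It also fails if it takes over 72 s, if anything falls off the work surface, if the arm or the gripper's body presses on something with over 40 N, if the wrist force passes 120 N, or if a joint passes its speed limit or range.

## Robot

A 6-joint arm with a two-finger parallel gripper is mounted at the origin on the work surface. World frame = base frame: x ahead of the robot, y to its left, z up, the work surface at z = 0. Lengths are in m, angles in rad, forces in N, time in s.
With the tool pointing down it reaches from about 0.35 to 0.875 m from the base axis. Payload 15.5 kg.
Tool frame: the origin (TCP) lies at the very end of the fingers, on their centre line; the grasp point (between the pads) lies 19 mm behind it; x points along the fingers, z is the direction in which the jaws open and shut, and the axes are right-handed (so a half turn about x gives the same grasp; the last joint's range is limited). The gripper opens to 85 mm and grips with 20 to 120 N. Pads are 22 mm wide; open, the fingers measure 114 mm over their backs; the gripper's body (76 mm by 85 mm) begins 54 mm behind the grasp point. The pads swing forward as they close: fully open they stand 13 mm farther back than shut.
Start: joints at [-1.22, 0.494, 1.345, -0, 1.302, -0.096], TCP at [0.269, -0.564, 0.231] pointing down, gripper open.
Joint ranges: [-2.91, 2.91], [-0.82, 2.16], [0.22, 2.67], [-1.22, 4.37], [0.12, 2.79], [-3.08, 3.08]. Speed limits (rad/s): [1.89, 1.89, 2.57, 3.01, 3.01, 3.01].

## Interface

Orientations are given as a rotation vector (axis times angle).
In Python, from bench import * gives the robot as it stands.
- The arm moves only by the tool apply_moves, never from a script. Its argument "deltas" is one flat list of numbers, 4 for each row, row after row: the shift along the tool's x, y, z as a fraction of full scale, then the turn about the tool's x as a fraction of full scale. In form: [tx, ty, tz, turn, tx, ty, tz, turn, ...]. A call has exactly 8 rows; each row is the pose to reach, as a shift and turn from the pose measured when the call began, along the tool's axes at that moment, turning the shorter way round; what a row does not reach only later rows make up. Full scale, the value 1, is 100 mm for a shift and 180 degrees for a turn. A row lasts 1/10 s, in which the tool goes at most 50 mm and 8.59 degrees, less where a joint would pass 70% of its speed; a pose out of reach is approached as far as the arm can. A call with a number of a shift or a turn outside -1 to 1 is refused whole. A call with a gripper value outside its range is refused whole. "jaw" is the finger opening in mm, from 0 to 85.4, set as the call begins (left out, the last holds). The fingers move at their own pace and stop on an object; "force" is the grip in N (left out, the last holds). Time passes only in rows, so rows that repeat a pose let the fingers close, or fill a call up. It gives the time, the measured TCP pose, the force and the opening at its end, in the units of the state.
- sense(): the state, without advancing time (a new reading comes with each control period).
- capture(name): name is "scene" or "side" or "wrist"; returns the picture (400x640x3 uint8, blue, green, red); there is no depth.
- camera_info(name): a dict with "fovy" (degrees; the focal length in pixels is half the picture's height over the tangent of half this angle, whatever the lens; pixels are square), "cx", "cy" (the principal point, pixels), "world_from_camera" (4x4, takes a point from camera to world coordinates). Camera axes: x right, y down, z forward; pixel columns grow to the right and rows downward; lengths in m; the calibration is good to about 2 mm. A picture is of the moment at which its call begins: read the wrist's pose just before it. camera_info takes no time and is no camera call; for the wrist camera it gives the pose at the moment of the call.
- job_done(): hands the job in, once; it reports no verdict.
The state is a dict: "clock": time; "joint_pos": joint angles; "joint_velocities": joint speeds; "tau": joint torques, N m; "tcp_pos": TCP position; "tool_rot": TCP orientation; "contact_force": force on the tool from outside, world axes, zero at the start; "wrist_torque": the same for the moment, N m; "width": opening from 0.0 (shut) to 1.0 (fully open).
Only numpy, scipy, OpenCV 4.12 (cv2) and the standard library are available. Lean on these libraries where they do the work, as an engineer would, in place of code of your own. Each camera call takes 0.05 s, during which the arm holds its last target.

## Working session

There is one attempt and no reset: what is moved stays moved. The work goes in short steps, Python scripts to look and compute and a tool call to move; the robot and the scene stay as the last step left them, time stands still between calls to the robot, and variables do not carry over. Pictures are saved under pics/ and viewed, and the job is handed in when it is done.

Besides the shell and the picture viewer there is one more tool, called after "Request:" in YAML: its name, and indented under it one key for each argument. apply_moves: Moves the arm, as the interface text tells. Shift numbers are shares of 100 mm and turn numbers shares of 180 degrees, none past 1 either way. Its arguments: {"type":"object","properties":{"deltas":{"type":"array","items":{"type":"number","minimum":-1,"maximum":1}},"jaw":{"type":"number"},"force":{"type":"number"}},"required":["deltas"]}

```bash
ls; mkdir -p pics; python3 - <<'E'
from bench import *
import cv2
print(sense())
for n in ["scene","side","wrist"]:
    i=camera_info(n); print(n,i)
    cv2.imwrite(f"pics/{n}0.png",capture(n))
E
```

```text
pics
{'clock': 0.0, 'joint_pos': array([-1.22050092e+00,  4.94206967e-01,  1.34615942e+00, -1.45858011e-05,
        1.30249473e+00, -9.55075066e-02]), 'joint_velocities': array([ 0.00044927,  0.00045738, -0.00050847,  0.00085549,  0.0005711 ,
       -0.00077075]), 'tau': array([ 6.12580807e-04, -8.82175899e+01, -3.83871567e+01, -3.27549469e-05,
        9.99834447e-03,  1.70694801e-05]), 'tcp_pos': array([ 0.26935424, -0.5635646 ,  0.23067588]), 'tool_rot': array([ 0.87562118,  1.38876155, -0.87436671]), 'contact_force': array([-0.5741956 ,  0.29315124,  1.01910285]), 'wrist_torque': array([ 0.00436231,  0.02428447, -0.00024275]), 'width': 0.9985083954457563}
scene {'fovy': 53.06411091150471, 'cx': 317.1746995973127, 'cy': 203.20450524845057, 'world_from_camera': array([[-0.13556413,  0.69891023, -0.70224415,  1.31355557],
       [ 0.99066301,  0.10596623, -0.08577855,  0.01708109],
       [ 0.01446266, -0.7073158 , -0.70674973,  0.86494047],
       [ 0.        ,  0.        ,  0.        ,  1.        ]])}
side {'fovy': 51.40844809047488, 'cx': 318.98446251862254, 'cy': 193.21595758374804, 'world_from_camera': array([[-0.9647542 , -0.16688234,  0.20346897,  0.28545274],
       [-0.26282819,  0.57267317, -0.77650936,  0.87570428],
       [ 0.01306448, -0.80261805, -0.59635023,  0.80552254],
       [ 0.        ,  0.        ,  0.        ,  1.        ]])}
wrist {'fovy': 67.80193343411922, 'cx': 316.54627023531185, 'cy': 201.4532805905971, 'world_from_camera': array([[ 4.30632745e-01, -8.57402349e-01, -2.81809601e-01,
         3.41014133e-01],
       [-9.02526879e-01, -4.09385249e-01, -1.33599965e-01,
        -5.28798097e-01],
       [-8.19770173e-04,  3.11873259e-01, -9.50123359e-01,
         3.73712988e-01],
       [ 0.00000000e+00,  0.00000000e+00,  0.00000000e+00,
         1.00000000e+00]])}
```

View pics/scene0.png

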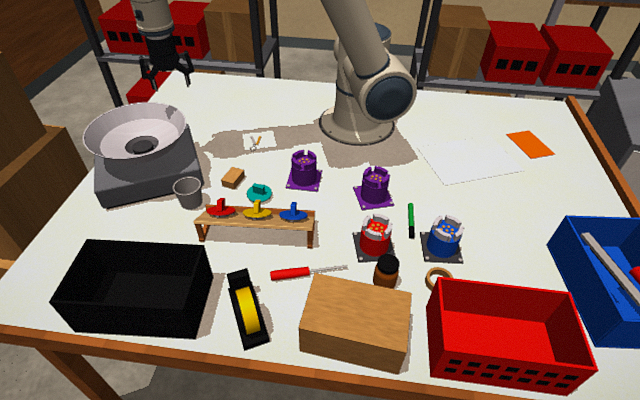

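View pics/side0.png

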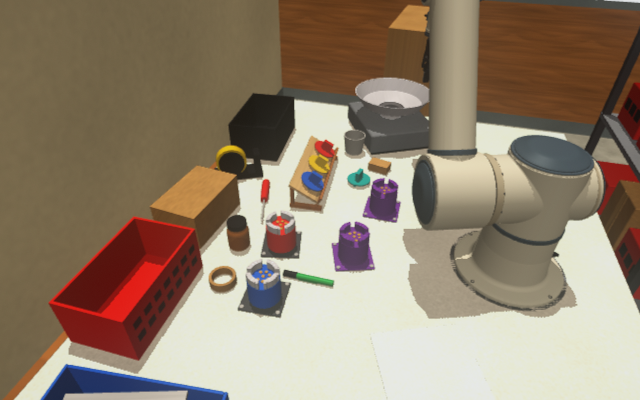

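View pics/wrist0.png

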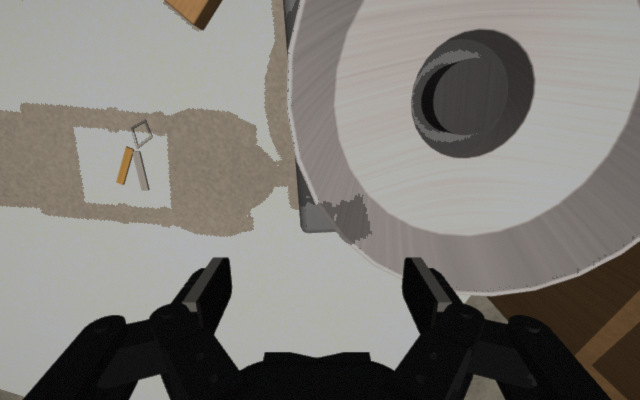

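Scene view: red can ~(375,237), blue can ~(443,237), rack lids red (221,207), yellow (257,209), blue (294,212); two purple look-alike cans and a turquoise lid to avoid. Measuring next.

```bash
cat > h.py <<'E'
import numpy as np, cv2
from bench import *
from scipy.spatial.transform import Rotation as R
def cam(n,shape=(400,640)):
    i=camera_info(n); f=200/np.tan(np.radians(i['fovy'])/2)
    return f,i['cx'],i['cy'],np.array(i['world_from_camera'])
def ray(c,px):
    f,cx,cy,T=c
    d=T[:3,:3]@np.array([(px[0]-cx)/f,(px[1]-cy)/f,1]); return T[:3,3],d/np.linalg.norm(d)
def onz(c,px,z):
    o,d=ray(c,px); return o+d*(z-o[2])/d[2]
def tri(c1,p1,c2,p2):
    o1,d1=ray(c1,p1);o2,d2=ray(c2,p2)
    A=np.stack([d1,-d2],1); t=np.linalg.lstsq(A,o2-o1,rcond=None)[0]
    a=o1+d1*t[0];b=o2+d2*t[1]; return (a+b)/2,np.linalg.norm(a-b)
def proj(c,P):
    f,cx,cy,T=c; q=T[:3,:3].T@(np.asarray(P)-T[:3,3]); return f*q[0]/q[2]+cx,f*q[1]/q[2]+cy
def crop(im,x0,y0,x1,y1,s,name):
    cv2.imwrite(name,cv2.resize(im[y0:y1,x0:x1],None,fx=s,fy=s,interpolation=cv2.INTER_CUBIC))
E
python3 - <<'E'
from h import *
s=cv2.imread('pics/scene0.png');d=cv2.imread('pics/side0.png')
crop(s,180,160,480,280,2.6,'pics/sc.png')
crop(d,230,130,390,320,3,'pics/sd.png')
st=sense();print(R.from_rotvec(st['tool_rot']).as_matrix())
E
```

```text
[[-3.16441075e-04  9.02281039e-01  4.31148264e-01]
 [ 8.90787611e-04  4.31148369e-01 -9.02280605e-01]
 [-9.99999553e-01  9.85428882e-05 -9.40173825e-04]]
```

View pics/sc.png

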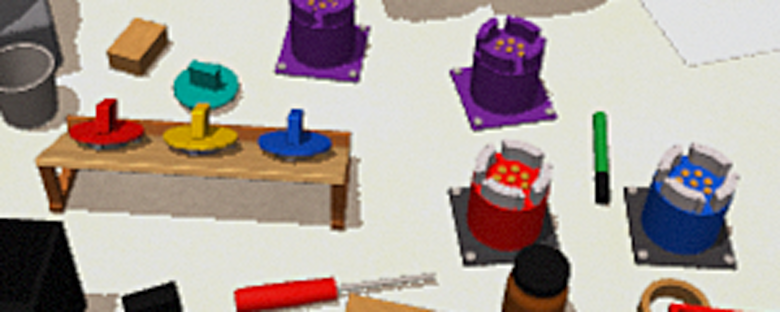

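View pics/sd.png

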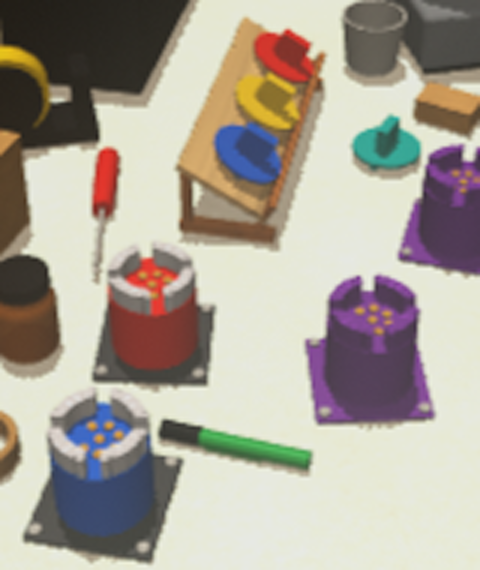

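```bash
python3 - <<'E'
from h import *
s=cam('scene');d=cam('side')
S=lambda x,y:(180+x/2.6,160+y/2.6)
D=lambda x,y:(230+x/3,130+y/3)
for n,a,b in [('red rim',(512,170),(153,277)),('blue rim',(697,175),(99,433)),
 ('red bar top',(107,101),(291,40)),('yel bar top',(203,104),(281,88)),('blue bar top',(296,111),(262,135)),
 ('redplate',(107,131),(284,57)),('bluplate',(296,143),(249,154)),('rack lowL? ',(70,120),(320,58)),
 ('jar top',(541,268),(24,280))]:
    P,e=tri(s,S(*a),d,D(*b)); print(n,P.round(4),round(e,4))
print('rim on z', onz(s,S(512,170),.092),onz(s,S(697,175),.092),onz(d,D(153,277),.092),onz(d,D(99,433),.092))
# rack upper back bottom corners
for p in [(38,160),(350,175),(68,117),(350,135)]:
    print(p,onz(s,S(*p),.08 if p[1] in(160,175) else .05))
E
```

```text
red rim [0.5948 0.0885 0.0831] 0.0001
blue rim [0.5736 0.2735 0.083 ] 0.0004
red bar top [ 0.5757 -0.3355  0.0964] 0.0054
yel bar top [ 0.5616 -0.2365  0.0934] 0.0047
blue bar top [ 0.557  -0.1389  0.095 ] 0.0014
redplate [ 0.5866 -0.3387  0.0668] 0.0024
bluplate [ 0.5724 -0.1383  0.0662] 0.0043
rack lowL?  [ 0.5547 -0.3941  0.0409] 0.001
jar top [0.707  0.1187 0.0765] 0.003
rim on z [0.60296063 0.08759561 0.092     ] [0.58223553 0.27071715 0.092     ] [0.59100367 0.09827473 0.092     ] [0.56987749 0.28083355 0.092     ]
(38, 160) [ 0.649773   -0.38832666  0.08      ]
(350, 175) [ 0.62296529 -0.07271636  0.08      ]
(68, 117) [ 0.55841648 -0.39370428  0.05      ]
(350, 135) [ 0.5393157  -0.08424712  0.05      ]
```

Request:
apply_moves:
  deltas: [-0.5,0,0,0.03,-1,0.2,0,0.06,-1,0.6,-0.1,0.09,-1,1,-0.2,0.117,-1,1,-0.2,0.117,-1,1,-0.2,0.117,-1,1,-0.2,0.117,-1,1,-0.2,0.117]

```text
clock: 0.95
tcp_pos: [0.3503, -0.5032, 0.3306]
tool_rot: [1.152, 1.246, -1.152]
contact_force: [-0.4, -1.6, -0.3]
width: 1.003
```

```bash
cat >> h.py <<'E'
def rel(P):
    """mm shift in tool axes from measured TCP to P"""
    st=sense(); M=R.from_rotvec(st['tool_rot']).as_matrix()
    return (M.T@(np.array(P)-st['tcp_pos'])*1000).round(1)
def stat():
    st=sense(); M=R.from_rotvec(st['tool_rot']).as_matrix()
    print('t',round(st['clock'],2),'tcp',st['tcp_pos'].round(4),'yawY',round(np.degrees(np.arctan2(M[1,1],M[0,1])),2),'down',M[:,0].round(3),'F',st['contact_force'].round(1),'T',st['wrist_torque'].round(2),'w',round(st['width']*85.4,1),'j6',st['joint_pos'][5].round(2))
E
python3 -c "
from h import *
stat();print(rel([.577,-.337,.25]))"
```

```text
t 0.95 tcp [ 0.3503 -0.5032  0.3306] yawY 4.45 down [-0.001  0.001 -1.   ] F [-0.4 -1.6 -0.3] T [-0.01 -0.01 -0.02] w 85.6 j6 0.43
[  80.7  239.  -148. ]
```

Request:
apply_moves:
  deltas: [0,0.3,-0.2,0,0,0.6,-0.5,0,0,1,-0.8,0,0,1,-0.9,0,0,1,-0.9,0,0,1,-0.9,0,0,1,-0.9,0,0,1,-0.9,0]
  jaw: 45

```text
clock: 1.75
tcp_pos: [0.4422, -0.4068, 0.3306]
tool_rot: [1.154, 1.246, -1.153]
contact_force: [0.8, 0.4, -0.4]
width: 0.525
```

Request:
apply_moves:
  deltas: [0.2,0.4,-0.2,0,0.5,0.8,-0.5,0,0.8,1,-0.58,0,0.8,1,-0.58,0,0.8,1,-0.58,0,0.8,1,-0.58,0,0.8,1,-0.58,0,0.8,1,-0.58,0]

```text
clock: 2.55
tcp_pos: [0.5372, -0.3422, 0.2516]
tool_rot: [1.154, 1.243, -1.154]
contact_force: [0.1, 0.5, 0.3]
width: 0.528
```

```bash
python3 -c "
from h import *
stat();cv2.imwrite('pics/w1.png',capture('wrist'));np.save('c1.npy',np.array(cam('wrist'),dtype=object),allow_pickle=True)"
```

```text
t 2.55 tcp [ 0.5372 -0.3422  0.2516] yawY 4.29 down [ 0.  0. -1.] F [0.1 0.5 0.3] T [-0.03 -0.01 -0.04] w 45.1 j6 0.83
```

View pics/w1.png

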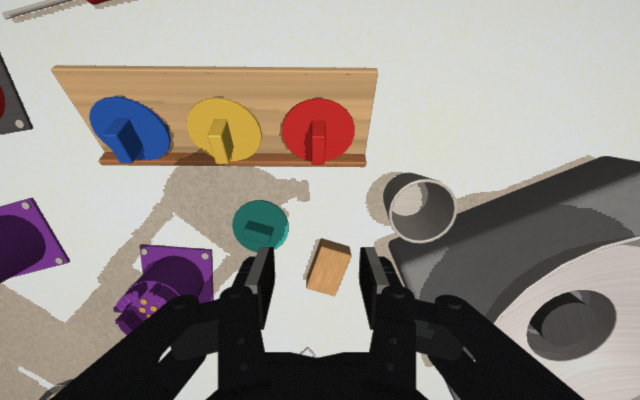

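```bash
python3 - <<'E'
from h import *
c=tuple(np.load('c1.npy',allow_pickle=True))
im=cv2.imread('pics/w1.png');hsv=cv2.cvtColor(im,cv2.COLOR_BGR2HSV)
crop(im,40,50,400,180,2.2,'pics/w1c.png')
a=onz(c,(53,67),.085);b=onz(c,(377,69),.085);print(a,b,np.linalg.norm(a-b),np.degrees(np.arctan2((b-a)[0],-(b-a)[1])))
th=np.radians(4.0);rx=np.array([np.cos(th),np.sin(th),0]);
n=-np.sin(np.pi/6)*rx+np.array([0,0,np.cos(np.pi/6)])
org=(a+b)/2-.05*rx; org[2]=0.056; print('rack c',org)
u=np.cos(np.pi/6)*rx+np.array([0,0,.5])
for nm,lo,hi in [('red',(0,120,60),(8,255,255)),('red2',(172,120,60),(180,255,255)),('yel',(20,120,60),(32,255,255)),('blu',(100,120,50),(125,255,255))]:
    m=cv2.inRange(hsv,lo,hi);m[:85]=0;m[180:]=0;m[:,:60]=0;m[:,380:]=0
    if nm=='red': m|=cv2.inRange(hsv,(172,120,60),(180,255,255)); m[:85]=0;m[180:]=0;m[:,:60]=0;m[:,380:]=0
    cs,_=cv2.findContours(m,cv2.RETR_EXTERNAL,cv2.CHAIN_APPROX_NONE);
    if not cs: continue
    k=max(cs,key=cv2.contourArea);pts=k[:,0].astype(float)
    # plate rim at upper part only, on plane of plate top
    o0=org+n*.016
    W=[]
    for p in pts:
        o,d=ray(c,p);t=np.dot(o0-o,n)/np.dot(d,n);W.append(o+d*t)
    W=np.array(W);q=np.stack([(W-o0)@u,(W-o0)@np.cross(n,u)],1)
    q=q[q[:,0]>np.median(q[:,0])-.005]
    (x,y),r=cv2.minEnclosingCircle(q.astype(np.float32))
    A=np.c_[2*q,np.ones(len(q))];s=np.linalg.lstsq(A,(q**2).sum(1),rcond=None)[0];rr=np.sqrt(s[2]+s[0]**2+s[1]**2)
    C=o0+u*s[0]+np.cross(n,u)*s[1]
    print(nm,'slope,y',s[:2].round(4),'r',rr.round(4),'topcentre',C.round(4),'grip',(C+n*.019).round(4),'bartop',(C+n*.03).round(4),proj(c,C+n*.03))
E
```

```text
[ 0.63096979 -0.08285027  0.085     ] [ 0.65218965 -0.39081912  0.085     ] 0.3086990315790716 3.9415993238220803
rack c [ 0.59170151 -0.24032252  0.056     ]
red slope,y [-0.0025 -0.0983] r 0.0383 topcentre [ 0.5884 -0.3391  0.0686] grip [ 0.579  -0.3398  0.0851] bartop [ 0.5735 -0.3402  0.0946] (np.float64(317.9032354485516), np.float64(149.12140769166368))
yel slope,y [-0.0021  0.0013] r 0.0384 topcentre [ 0.5818 -0.2397  0.0688] grip [ 0.5723 -0.2403  0.0853] bartop [ 0.5668 -0.2407  0.0948] (np.float64(218.2966515736988), np.float64(148.37537481215207))
blu slope,y [-0.0028  0.1008] r 0.0389 topcentre [ 0.5743 -0.1405  0.0685] grip [ 0.5648 -0.1412  0.0849] bartop [ 0.5593 -0.1416  0.0944] (np.float64(119.14703014186253), np.float64(148.48061629424024))
```

View pics/w1c.png

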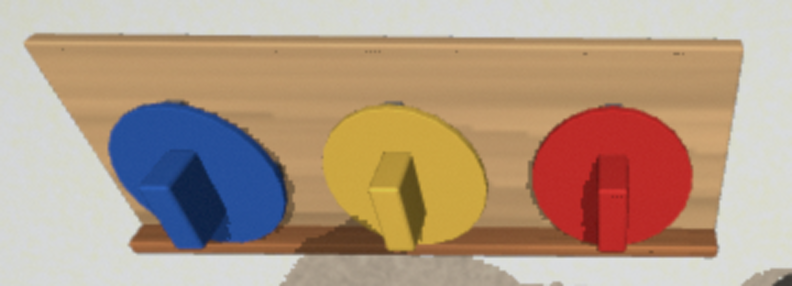

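```bash
python3 - <<'E'
from h import *
c=tuple(np.load('c1.npy',allow_pickle=True))
th=np.radians(4.0);rx=np.array([np.cos(th),np.sin(th),0]);n=-.5*rx+np.array([0,0,.866]);u=.866*rx+np.array([0,0,.5])
C=np.array([.5884,-.3391,.0686])
print('bar top upslope edge pred',proj(c,C+n*.03+u*.018),'base upslope',proj(c,C+u*.018), 'seen (318.6,137),(318.6,121)')
print(rel([.578,-.340,.10]),rel([.578,-.340,.0735]))
E
```

```text
bar top upslope edge pred (np.float64(318.0230585592251), np.float64(134.15397982405682)) base upslope (np.float64(317.97755276557115), np.float64(116.75851464535177)) seen (318.6,137),(318.6,121)
[151.4  40.7   1.1] [177.9  40.7   1.2]
```

Request:
apply_moves:
  deltas: [0.2,0.2,0,0,0.5,0.39,0.01,0,0.8,0.39,0.01,0,1,0.39,0.01,0,1,0.39,0.01,0,1,0.39,0.01,0,1,0.39,0.01,0,1,0.39,0.01,0]

```text
clock: 3.4
tcp_pos: [0.5767, -0.3405, 0.153]
tool_rot: [1.154, 1.241, -1.153]
contact_force: [-0.2, 1.3, -0.4]
width: 0.525
```

```bash
python3 -c "
from h import *
stat();cv2.imwrite('pics/w2.png',capture('wrist'));print(rel([.576,-.340,.0735]))
print(proj(cam('wrist'),[.5725,-.340,.0946]))"
```

```text
t 3.4 tcp [ 0.5767 -0.3405  0.153 ] yawY 4.29 down [ 0.002 -0.001 -1.   ] F [-0.2  1.3 -0.4] T [-0.03 -0.    0.  ] w 44.8 j6 0.87
[79.2 -0.7 -0.6]
(np.float64(316.18065601498427), np.float64(224.39438741647257))
```

View pics/w2.png

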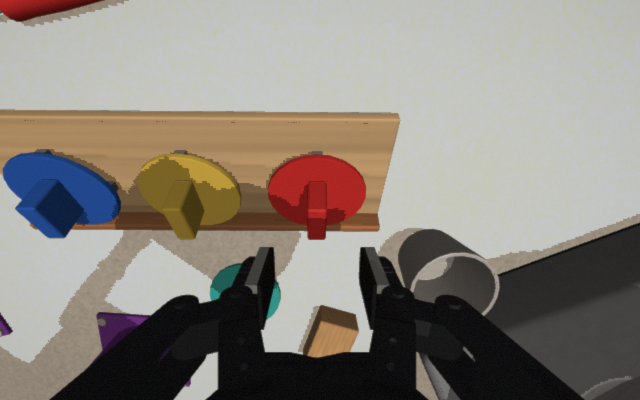

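The red bar's top face is centred at about (317,224), as predicted, and midway between the fingers. Descending.

Request:
apply_moves:
  deltas: [0.2,0,0,0,0.4,0,0,0,0.6,0,0,0,0.7,0,0,0,0.75,0,0,0,0.79,0,0,0,0.79,0,0,0,0.79,0,0,0]

```text
clock: 4.25
tcp_pos: [0.5771, -0.3407, 0.0744]
tool_rot: [1.154, 1.241, -1.153]
contact_force: [-0.2, -0.4, -0.8]
width: 0.525
```

Request:
apply_moves:
  deltas: [0,0,0,0,0,0,0,0,0,0,0,0,0,0,0,0,0,0,0,0,0,0,0,0,0,0,0,0,0,0,0,0]
  jaw: 0
  force: 30

```text
clock: 5.05
tcp_pos: [0.5773, -0.3409, 0.0749]
tool_rot: [1.154, 1.24, -1.153]
contact_force: [-0.6, 0.5, 6.3]
width: 0.154
```

```bash
python3 -c "
from h import *
stat()"
```

```text
t 5.05 tcp [ 0.5773 -0.3409  0.0749] yawY 4.29 down [ 0.003 -0.002 -1.   ] F [-0.6  0.5  6.3] T [-0.01  0.19  0.01] w 13.2 j6 0.87
```

Request:
apply_moves:
  deltas: [-0.1,0,0,0,-0.3,0,0,0,-0.6,0,0,0,-0.9,0,0,0,-1,0,0,0,-1,0,0,0,-1,0,0,0,-1,0,0,0]

```text
clock: 5.85
tcp_pos: [0.5763, -0.3402, 0.1733]
tool_rot: [1.154, 1.243, -1.153]
contact_force: [0.6, -0.6, -0.8]
width: 0.16
```

```bash
python3 -c "
from h import *
stat();cv2.imwrite('pics/w3.png',capture('wrist'));print(rel([.58,-.04,.2]))"
```

```text
t 5.85 tcp [ 0.5763 -0.3402  0.1733] yawY 4.29 down [ 0.001 -0.    -1.   ] F [ 0.6 -0.6 -0.8] T [ 0.05  0.03 -0.01] w 13.7 j6 0.87
[ -26.8   26.1 -299.2]
```

View pics/w3.png

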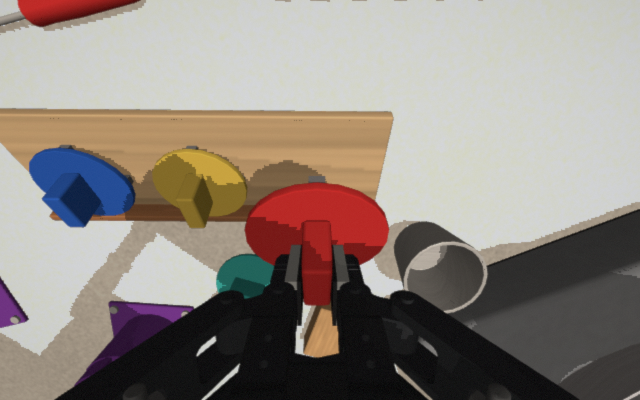

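The red lid is held, tilted in the pads. Moving toward the red can.

Request:
apply_moves:
  deltas: [-0.3,0,-0.2,0,-0.4,0.1,-0.6,0,-0.4,0.1,-1,0,-0.4,0.1,-1,0,-0.4,0.1,-1,0,-0.4,0.1,-1,0,-0.4,0.1,-1,0,-0.4,0.1,-1,0]

```text
clock: 6.7
tcp_pos: [0.5787, -0.2406, 0.213]
tool_rot: [1.155, 1.242, -1.154]
contact_force: [0.1, 0.2, -0.7]
width: 0.157
```

Request:
apply_moves:
  deltas: [0,0,-0.4,0,0,0.1,-0.8,0,0,0.1,-1,0,0,0.1,-1,0,0,0.1,-1,0,0,0.1,-1,0,0,0.1,-1,0,0,0.1,-1,0]

```text
clock: 7.5
tcp_pos: [0.5813, -0.1409, 0.2129]
tool_rot: [1.155, 1.242, -1.155]
contact_force: [0.8, -1.0, -0.9]
width: 0.157
```

```bash
python3 -c "
from h import *
stat();cv2.imwrite('pics/w4.png',capture('wrist'));np.save('c4.npy',np.array(cam('wrist'),dtype=object),allow_pickle=True)"
```

```text
t 7.5 tcp [ 0.5813 -0.1409  0.2129] yawY 4.17 down [ 0.001 -0.    -1.   ] F [ 0.8 -1.  -0.9] T [-0.03  0.05 -0.  ] w 13.4 j6 1.16
```

View pics/w4.png

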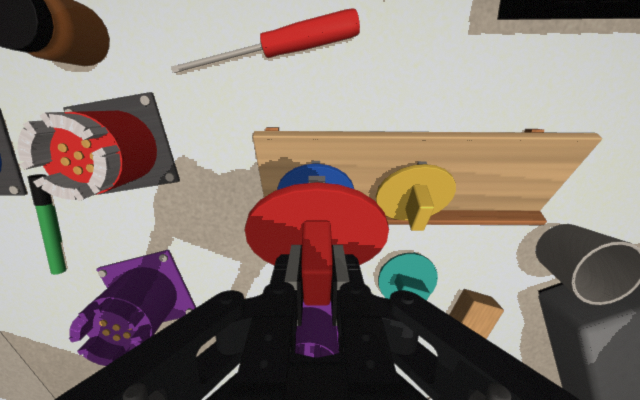

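Request:
apply_moves:
  deltas: [0,0,-0.4,0,0,0,-0.8,0,0,0,-1,0,0,0,-1,0,0,0,-1,0,0,0,-1,0,0,0,-1,0,0,0,-1,0]

```text
clock: 8.35
tcp_pos: [0.574, -0.0418, 0.2128]
tool_rot: [1.156, 1.241, -1.156]
contact_force: [-0.1, -0.6, -1.4]
width: 0.156
```

```bash
python3 -c "
from h import *
stat();im=capture('wrist');cv2.imwrite('pics/w5.png',im);np.save('c5.npy',np.array(cam('wrist'),dtype=object),allow_pickle=True)
crop(im,0,60,320,280,2.4,'pics/w5c.png')"
```

```text
t 8.35 tcp [ 0.574  -0.0418  0.2128] yawY 4.13 down [ 0.001 -0.    -1.   ] F [-0.1 -0.6 -1.4] T [ 0.01 -0.01  0.01] w 13.3 j6 1.32
```

View pics/w5c.png

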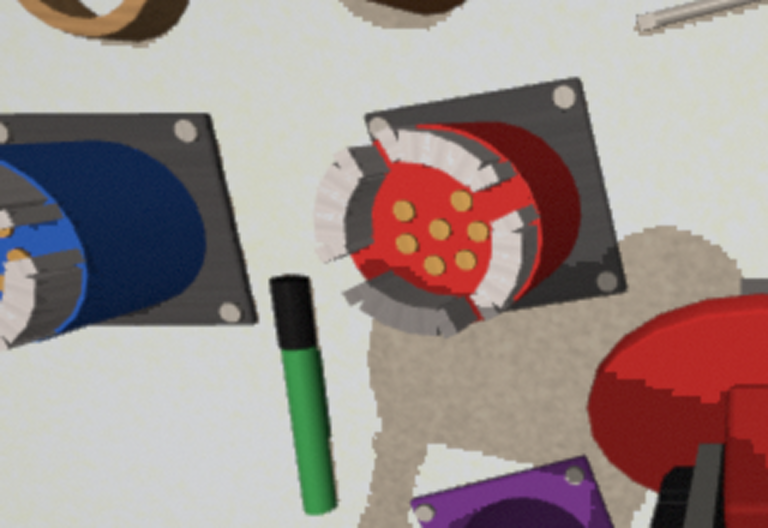

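```bash
cat >> h.py <<'E'
def circ(q):
    A=np.c_[2*q,np.ones(len(q))];s=np.linalg.lstsq(A,(q**2).sum(1),rcond=None)[0];return s[:2],np.sqrt(s[2]+s[0]**2+s[1]**2)
E
python3 - <<'E'
from h import *
c=tuple(np.load('c5.npy',allow_pickle=True))
pts=[(345,150),(325,175),(316,210),(322,262),(390,128),(430,128),(465,142),(495,168),(538,235),(525,275),(490,308),(348,296),(380,322),(420,334),(445,334)]
q=np.array([onz(c,(x/2.4,60+y/2.4),.092)[:2] for x,y in pts])
C,r=circ(q);print(C,r,(np.linalg.norm(q-C,axis=1)*1000).round(1))
edges={'TL':[(362,147),(385,130)],'R':[(497,172),(535,207)],'B':[(447,333),(485,312)],'L':[(327,262),(346,293)]}
for k,v in edges.items():
    a=[]
    for x,y in v:
        p=onz(c,(x/2.4,60+y/2.4),.092)[:2]-C;a.append(np.degrees(np.arctan2(p[1],p[0])))
    print(k,np.round(a,1),np.mean(a).round(1),(np.mean(a)%90).round(1))
c=cam('wrist')
im=cv2.imread('pics/w5.png')
# rectified top view at rim height, 0.25 mm/px
N=400;g=np.zeros((N,N,2),np.float32)
for i in range(N):
    for j in range(N):
        g[i,j]=proj(c,[C[0]+(200-i)*.00025,C[1]+(200-j)*.00025,.092])
cv2.imwrite('pics/rect.png',cv2.remap(im,g[...,0],g[...,1],cv2.INTER_CUBIC))
# can plate fit
for p in [(364,117),(580,77),(627,291)]:
    print('plate corner',onz(c,(p[0]/2.4,60+p[1]/2.4),.006))
E
```

```text
[0.59861503 0.08572129] 0.03906205170009509 [38.5 38.9 38.9 40.6 38.6 39.  38.8 38.2 42.6 39.3 35.3 39.5 39.8 39.
 38.5]
TL [32.5 16.1] 24.3 24.3
R [-48.6 -72.2] -60.4 29.6
B [-170.3 -142.5] -156.4 23.6
L [109.1 128.3] 118.7 28.7
plate corner [0.63485152 0.14843032 0.006     ]
plate corner [0.65968609 0.04767639 0.006     ]
plate corner [0.55978168 0.02471302 0.006     ]
```

View pics/rect.png

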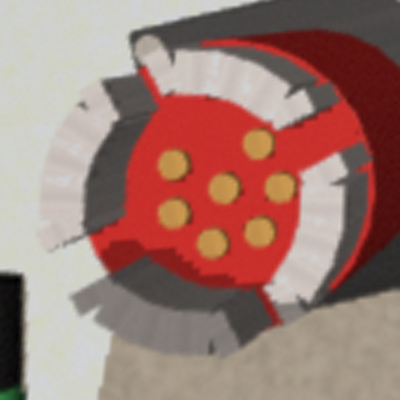

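Red can's rim centre ≈ (0.598, 0.087), collar slots ≈ 27° mod 90 from the rectified view (ring diameter 76.5 mm as given). Moving over it.

```bash
python3 -c "
from h import *
print(rel([.578,.0855,.150]))"
```

```text
[  62.7   13.1 -126.5]
```

Request:
apply_moves:
  deltas: [0,0,-0.4,0,0,0.1,-0.8,0,0,0.13,-1,0,0,0.13,-1,0,0,0.13,-1,0,0,0.13,-1,0,0,0.13,-1,0,0,0.13,-1,0]

```text
clock: 9.2
tcp_pos: [0.5798, 0.0583, 0.2128]
tool_rot: [1.157, 1.241, -1.156]
contact_force: [-0.7, -0.4, -1.4]
width: 0.157
```

```bash
python3 -c "
from h import *
print(rel([.578,.0855,.150]))"
```

```text
[ 62.8   0.1 -27.3]
```

Request:
apply_moves:
  deltas: [0.1,0,-0.2,0,0.3,0,-0.27,0,0.5,0,-0.27,0,0.6,0,-0.27,0,0.63,0,-0.27,0,0.63,0,-0.27,0,0.63,0,-0.27,0,0.63,0,-0.27,0]

```text
clock: 10.0
tcp_pos: [0.5784, 0.0851, 0.1506]
tool_rot: [1.157, 1.24, -1.155]
contact_force: [-0.7, -0.5, -1.4]
width: 0.16
```

```bash
python3 -c "
from h import *
stat();im=capture('side');crop(im,230,170,350,290,4,'pics/s6.png')
im=capture('wrist');cv2.imwrite('pics/w6.png',im)
print(rel([.578,.0855,.128]))"
```

```text
t 10.0 tcp [0.5784 0.0851 0.1506] yawY 4.07 down [ 0.002 -0.    -1.   ] F [-0.7 -0.5 -1.4] T [-0.04 -0.02  0.01] w 13.6 j6 1.54
[22.3 -0.2 -0.3]
```

View pics/s6.png

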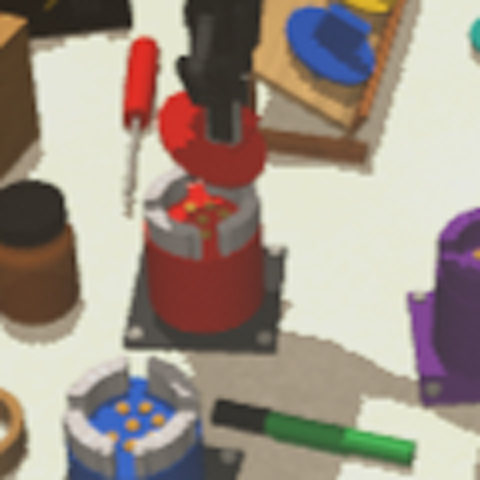

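View pics/w6.png

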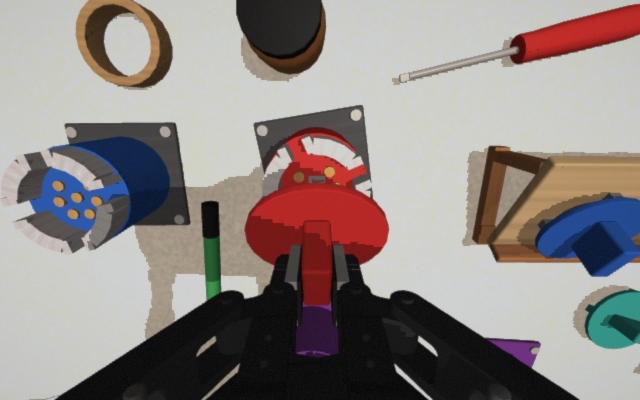

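Request:
apply_moves:
  deltas: [0.05,0,0,0,0.1,0,0,0,0.14,0,0,0,0.17,0,0,0,0.19,0,0,0,0.2,0,0,0,0.21,0,0,0,0.21,0,0,0]

```text
clock: 10.9
tcp_pos: [0.5782, 0.0852, 0.1293]
tool_rot: [1.157, 1.24, -1.156]
contact_force: [0.4, 1.1, -1.6]
width: 0.156
```

```bash
python3 -c "
from h import *
stat();im=capture('side');crop(im,230,170,350,290,4,'pics/s7.png')"
```

```text
t 10.9 tcp [0.5782 0.0852 0.1293] yawY 4.07 down [ 0.002 -0.    -1.   ] F [ 0.4  1.1 -1.6] T [-0.02 -0.01  0.  ] w 13.3 j6 1.54
```

View pics/s7.png

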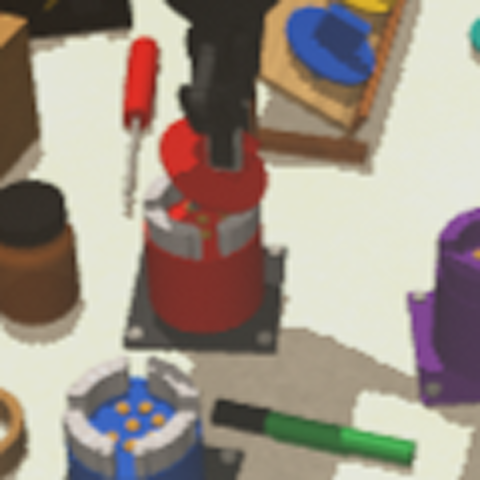

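Request:
apply_moves:
  deltas: [0.01,0,0,0,0.015,0,0,0,0.02,0,0,0,0.025,0,0,0,0.03,0,0,0,0.03,0,0,0,0.03,0,0,0,0.03,0,0,0]
  force: 20

```text
clock: 11.75
tcp_pos: [0.5783, 0.0852, 0.1264]
tool_rot: [1.157, 1.24, -1.156]
contact_force: [0.1, 0.4, -1.6]
width: 0.159
```

Request:
apply_moves:
  deltas: [0.01,0,0,0,0.02,0,0,0,0.03,0,0,0,0.035,0,0,0,0.04,0,0,0,0.04,0,0,0,0.04,0,0,0,0.04,0,0,0]

```text
clock: 12.55
tcp_pos: [0.5783, 0.0852, 0.1225]
tool_rot: [1.157, 1.24, -1.155]
contact_force: [-0.5, -0.3, 3.8]
width: 0.157
```

Contact made on the low lug. Slackening the jaws a little so the lid falls level.

Request:
apply_moves:
  deltas: [-0.02,0,0,0,-0.02,0,0,0,-0.02,0,0,0,-0.02,0,0,0,-0.02,0,0,0,-0.02,0,0,0,-0.02,0,0,0,-0.02,0,0,0]
  jaw: 20

```text
clock: 13.35
tcp_pos: [0.5784, 0.0852, 0.1245]
tool_rot: [1.157, 1.24, -1.155]
contact_force: [-0.2, 0.2, -1.6]
width: 0.233
```

```bash
python3 -c "
from h import *
stat();im=capture('side');crop(im,230,170,350,290,4,'pics/s8.png')
im=capture('wrist');cv2.imwrite('pics/w8.png',im)"
```

```text
t 13.35 tcp [0.5784 0.0852 0.1245] yawY 4.07 down [ 0.002 -0.    -1.   ] F [-0.2  0.2 -1.6] T [-0.    0.01 -0.01] w 19.9 j6 1.54
```

View pics/s8.png

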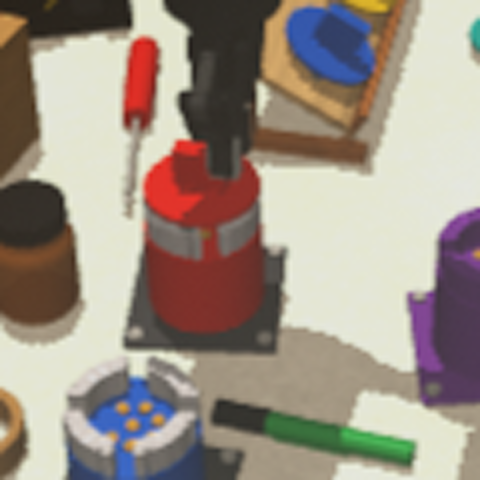

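View pics/w8.png

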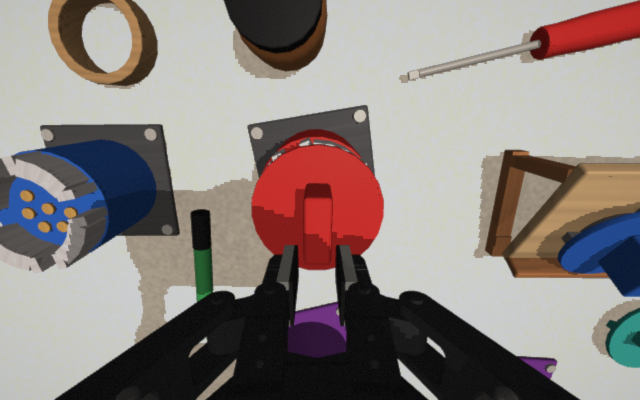

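The lid lies level on the collar (bar centred at px 317). Regripping over its centre.

Request:
apply_moves:
  deltas: [0,0.06,0,0,0,0.12,0,0,0,0.18,0,0,0,0.2,0,0,0.05,0.2,0,0,0.09,0.2,0,0,0.11,0.2,0,0,0.11,0.2,0,0]

```text
clock: 14.25
tcp_pos: [0.5979, 0.0866, 0.113]
tool_rot: [1.157, 1.241, -1.156]
contact_force: [0.3, -0.7, 0.4]
width: 0.232
```

Request:
apply_moves:
  deltas: [0,0,0,0,0,0,0,0,0,0,0,0,0,0,0,0,0,0,0,0,0,0,0,0,0,0,0,0,0,0,0,0]
  jaw: 0

```text
clock: 15.05
tcp_pos: [0.5979, 0.0866, 0.1131]
tool_rot: [1.157, 1.241, -1.156]
contact_force: [0.3, 0.5, 0.9]
width: 0.153
```

```bash
python3 -c "
from h import *
stat();im=capture('side');crop(im,230,170,350,290,4,'pics/s9.png')
im=capture('wrist');cv2.imwrite('pics/w9.png',im)"
```

```text
t 15.05 tcp [0.5979 0.0866 0.1131] yawY 4.08 down [ 0.001 -0.    -1.   ] F [0.3 0.5 0.9] T [ 0.02 -0.06 -0.03] w 13.1 j6 1.55
```

View pics/s9.png

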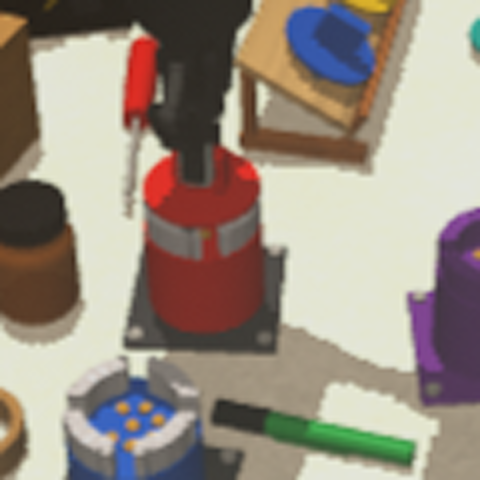

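View pics/w9.png

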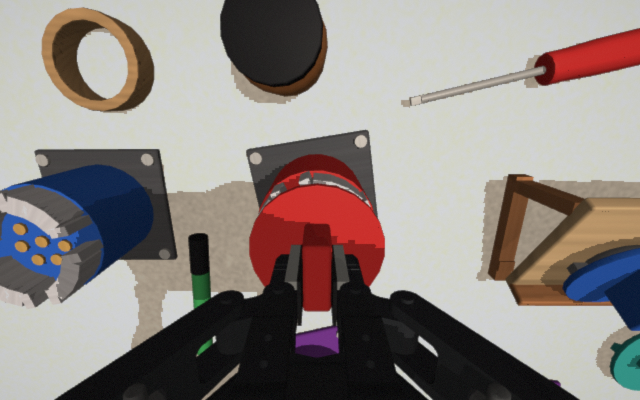

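Request:
apply_moves:
  deltas: [0.01,0,0,-0.02,0.01,0,0,-0.045,0.01,0,0,-0.07,0.01,0,0,-0.09,0.01,0,0,-0.105,0.01,0,0,-0.117,0.01,0,0,-0.128,0.01,0,0,-0.128]

```text
clock: 15.95
tcp_pos: [0.5977, 0.0865, 0.1119]
tool_rot: [0.853, 1.396, -0.853]
contact_force: [-0.0, 0.4, -2.3]
width: 0.159
```

```bash
python3 -c "
from h import *
stat()"
```

```text
t 15.95 tcp [0.5977 0.0865 0.1119] yawY 27.15 down [ 0.001 -0.001 -1.   ] F [-0.   0.4 -2.3] T [ 0.   -0.03  0.02] w 13.5 j6 1.14
```

No upward force at 27°: the lugs seem to be over the slots. Lowering gently.

Request:
apply_moves:
  deltas: [0.01,0,0,0,0.02,0,0,0,0.03,0,0,0,0.035,0,0,0,0.04,0,0,0,0.04,0,0,0,0.04,0,0,0,0.04,0,0,0]

```text
clock: 16.75
tcp_pos: [0.5977, 0.0865, 0.1079]
tool_rot: [0.853, 1.396, -0.853]
contact_force: [0.1, -0.0, -1.5]
width: 0.161
```

Request:
apply_moves:
  deltas: [0.005,0,0,0,0.01,0,0,0,0.013,0,0,0,0.016,0,0,0,0.02,0,0,0,0.02,0,0,0,0.02,0,0,0,0.02,0,0,0]

```text
clock: 17.55
tcp_pos: [0.5977, 0.0866, 0.106]
tool_rot: [0.853, 1.396, -0.853]
contact_force: [-0.7, 0.1, 1.5]
width: 0.16
```

```bash
python3 -c "
from h import *
stat();im=capture('side');crop(im,230,170,350,290,4,'pics/s10.png')"
```

```text
t 17.55 tcp [0.5977 0.0866 0.106 ] yawY 27.15 down [ 0.001 -0.    -1.   ] F [-0.7  0.1  1.5] T [0.07 0.14 0.02] w 13.7 j6 1.14
```

View pics/s10.png

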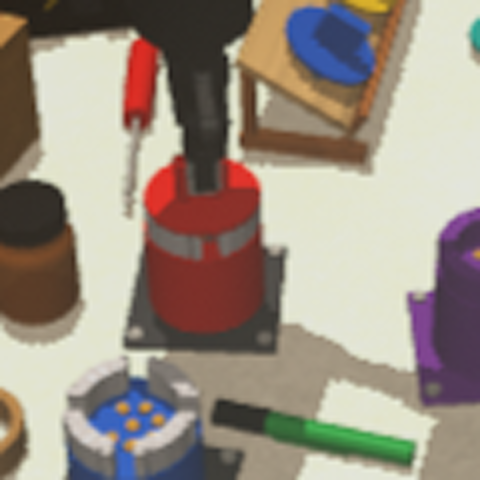

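Request:
apply_moves:
  deltas: [0,0,0,0,0,0,0,0,0,0,0,0,0,0,0,0,-0.1,0,0,0,-0.4,0,0,0,-0.7,0,0,0,-1,0,0,0]
  jaw: 40

```text
clock: 18.4
tcp_pos: [0.5975, 0.0866, 0.2078]
tool_rot: [0.853, 1.396, -0.853]
contact_force: [0.3, -0.1, 1.0]
width: 0.475
```

```bash
python3 -c "
from h import *
stat();im=capture('side');crop(im,230,170,350,290,4,'pics/s11.png')
im=capture('wrist');cv2.imwrite('pics/w11.png',im);np.save('c11.npy',np.array(cam('wrist'),dtype=object),allow_pickle=True)"
```

```text
t 18.4 tcp [0.5975 0.0866 0.2078] yawY 27.15 down [ 0.001 -0.001 -1.   ] F [ 0.3 -0.1  1. ] T [ 0.03 -0.04 -0.02] w 40.6 j6 1.14
```

View pics/s11.png

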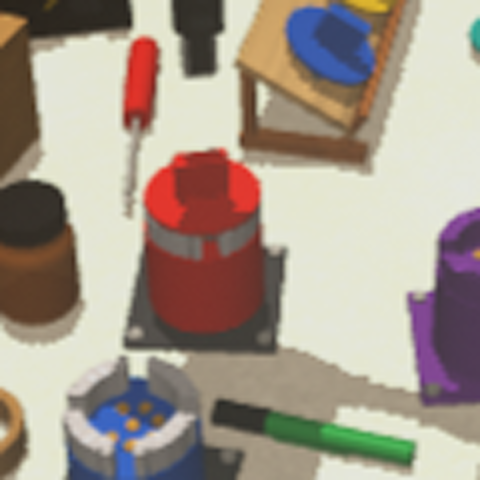

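View pics/w11.png

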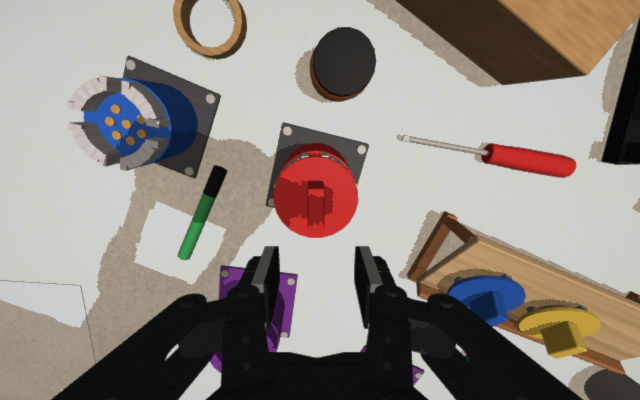

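```bash
python3 - <<'E'
from h import *
d=cam('side');C=np.array([.598,.0868])
v=d[3][:2,3]-C;v/=np.linalg.norm(v)
for nm,r,z in [('collar bottom',.040,.072),('plate under home',.039,.092),('plate under rest',.039,.099),('plate top home',.039,.097),('plate top rest',.039,.104)]:
    p=proj(d,[*(C+r*v),z]);print(nm,(round((p[0]-230)*4),round((p[1]-170)*4)))
for z in (.127,.134): print('bartop far',[ (round((p[0]-230)*4),round((p[1]-170)*4)) for p in [proj(d,[C[0],C[1],z])]])
# wrist plate circle
c=tuple(np.load('c11.npy',allow_pickle=True));im=cv2.imread('pics/w11.png');h=cv2.cvtColor(im,cv2.COLOR_BGR2HSV)
m=cv2.inRange(h,(0,150,120),(6,255,255))|cv2.inRange(h,(174,150,120),(180,255,255));m[:,:262]=0;m[:,370:]=0;m[:140]=0;m[245:]=0
cs,_=cv2.findContours(m,cv2.RETR_EXTERNAL,cv2.CHAIN_APPROX_NONE);k=max(cs,key=cv2.contourArea)[:,0]
k=k[k[:,1]>200]
for z in(.097,.104):
    q=np.array([onz(c,p,z)[:2] for p in k]);print(z,circ(q))
E
```

```text
collar bottom (203, 260)
plate under home (202, 236)
plate under rest (202, 227)
plate top home (202, 230)
plate top rest (201, 221)
bartop far [(197, 155)]
bartop far [(197, 147)]
0.097 (array([0.5983705 , 0.08740023]), np.float64(0.03750169010009045))
0.104 (array([0.60029711, 0.08838894]), np.float64(0.03648121073627563))
```

Red lid appears home (collar strip 238–258 px in the side crop matches the prediction for home; TCP dropped 7 mm without force). Measuring the blue can from this wrist view.

```bash
python3 - <<'E'
from h import *
c=tuple(np.load('c11.npy',allow_pickle=True));im=cv2.imread('pics/w11.png')
C=np.array([.58,.276])
N=400;g=np.zeros((N,N,2),np.float32)
for i in range(N):
    for j in range(N):
        g[i,j]=proj(c,[C[0]+(200-i)*.00025,C[1]+(200-j)*.00025,.092])
r=cv2.remap(im,g[...,0],g[...,1],cv2.INTER_CUBIC)
cv2.imwrite('pics/rectb.png',cv2.resize(r,None,fx=1.4,fy=1.4))
print(rel([.5628,-.1412,.2]))
E
```

```text
[  10.5 -137.   185.9]
```

View pics/rectb.png

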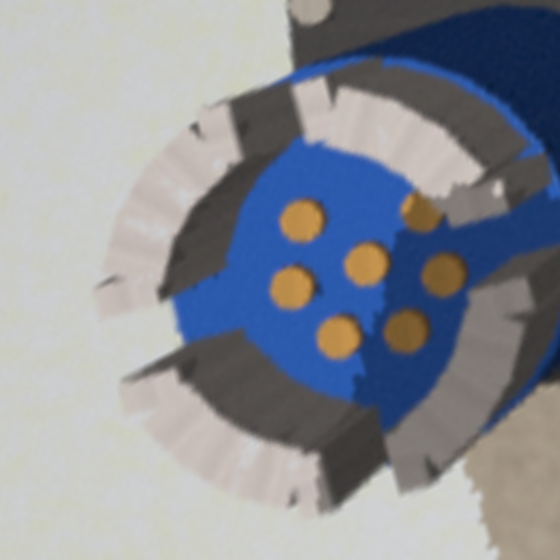

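```bash
python3 - <<'E'
from h import *
q=np.array([(205,110),(140,175),(105,245),(97,300),(123,402),(180,462),(240,498),(320,512),(412,490),(470,420),(515,350),(532,300),(503,180),(430,130),(340,88),(300,82)],float)
C,r=circ(q);print(C,r/5.6,((np.hypot(*(q-C).T))/5.6).round(1))
w=[.58+(280-C[1])/5600,.276+(280-C[0])/5600];print(w)
for n,a,b in [('L',(97,305),(123,385)),('T',(215,103),(297,83)),('R',(505,185),(535,280)),('B',(325,512),(400,492))]:
    an=[np.degrees(np.arctan2(-(p[0]-C[0]),-(p[1]-C[1]))) for p in(a,b)];print(n,np.round(an,1),np.mean(an)%90)
E
```

```text
[311.81880651 296.77085851] 38.10357973890818 [38.4 37.6 38.1 38.4 38.6 37.7 38.2 38.5 38.9 35.8 37.5 39.3 40.  36.5
 37.6 38.4]
[np.float64(0.5770052038380844), np.float64(0.2703180702660956)]
L [ 92.2 115. ] 13.61949774488619
T [26.5  4. ] 15.25737274510367
R [-59.9 -85.7] 17.175112660877687
B [-176.5 -155.7] 13.906165582266567
```

Request:
apply_moves:
  deltas: [0,-0.2,0.3,0,0,-0.5,0.7,0,0,-0.7,1,0,0,-0.7,1,0,0,-0.7,1,0,0,-0.7,1,0,0,-0.7,1,0,0,-0.7,1,0]

```text
clock: 19.3
tcp_pos: [0.5831, -0.0333, 0.2106]
tool_rot: [0.855, 1.391, -0.848]
contact_force: [-0.1, -0.2, -0.4]
width: 0.467
```

Request:
apply_moves:
  deltas: [0,-0.2,0.3,0.03,0.1,-0.5,0.7,0.06,0.1,-0.67,0.86,0.09,0.1,-0.67,0.86,0.128,0.1,-0.67,0.86,0.128,0.1,-0.67,0.86,0.128,0.1,-0.67,0.86,0.128,0.1,-0.67,0.86,0.128]

```text
clock: 20.1
tcp_pos: [0.5632, -0.1398, 0.2005]
tool_rot: [1.157, 1.238, -1.148]
contact_force: [0.5, -0.3, 0.3]
width: 0.469
```

```bash
python3 -c "
from h import *
stat();im=capture('wrist');cv2.imwrite('pics/w12.png',im);c=cam('wrist');print(rel([.5628,-.1412,.15]))
np.save('c12.npy',np.array(c,dtype=object),allow_pickle=True)
print('bartop',proj(c,[.558,-.1416,.0944]),'edge',proj(c,[.5735,-.1405,.1034]))"
```

```text
t 20.1 tcp [ 0.5632 -0.1398  0.2005] yawY 4.34 down [ 0.008 -0.    -1.   ] F [ 0.5 -0.3  0.3] T [-0.01  0.01 -0.01] w 40.0 j6 1.15
[50.5 -0.8  1.2]
bartop (np.float64(318.4864914406443), np.float64(205.5019275793923)) edge (np.float64(318.67646037763865), np.float64(191.35414168379202))
```

View pics/w12.png

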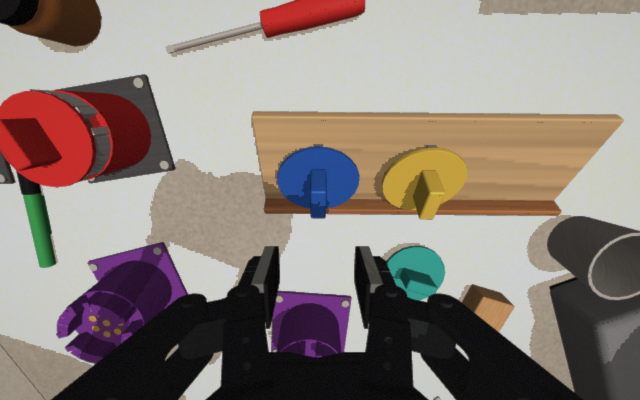

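Blue bar at (318,205), as predicted. Descending.

Request:
apply_moves:
  deltas: [0.2,-0.01,0.01,0,0.5,-0.01,0.01,0,0.8,-0.01,0.01,0,0.9,-0.01,0.01,0,0.95,-0.01,0.01,0,0.95,-0.01,0.01,0,0.95,-0.01,0.01,0,0.95,-0.01,0.01,0]

```text
clock: 20.95
tcp_pos: [0.5636, -0.1412, 0.1066]
tool_rot: [1.157, 1.236, -1.147]
contact_force: [-0.6, -0.4, 0.8]
width: 0.468
```

```bash
python3 -c "
from h import *
stat();print(rel([.5628,-.1412,.0755]))"
```

```text
t 20.95 tcp [ 0.5636 -0.1412  0.1066] yawY 4.32 down [ 0.01  -0.001 -1.   ] F [-0.6 -0.4  0.8] T [-0.03 -0.    0.02] w 40.0 j6 1.14
[31.1 -1.1 -0.1]
```

Request:
apply_moves:
  deltas: [0.1,-0.01,0,0,0.2,-0.01,0,0,0.27,-0.01,0,0,0.31,-0.01,0,0,0.31,-0.01,0,0,0.31,-0.01,0,0,0.31,-0.01,0,0,0.31,-0.01,0,0]

```text
clock: 21.75
tcp_pos: [0.563, -0.1413, 0.0759]
tool_rot: [1.157, 1.236, -1.147]
contact_force: [-0.4, 0.7, -0.6]
width: 0.468
```

Request:
apply_moves:
  deltas: [0,0,0,0,0,0,0,0,0,0,0,0,0,0,0,0,0,0,0,0,0,0,0,0,0,0,0,0,0,0,0,0]
  jaw: 0
  force: 30

```text
clock: 22.55
tcp_pos: [0.5631, -0.1414, 0.0761]
tool_rot: [1.157, 1.235, -1.147]
contact_force: [-2.0, 0.1, 5.6]
width: 0.151
```

Request:
apply_moves:
  deltas: [-0.1,0,0,0,-0.3,0,0,0,-0.6,0,0,0,-0.9,0,0,0,-1,0,0,0,-1,0,0,0,-1,0,0,0,-1,0,0,0]

```text
clock: 23.35
tcp_pos: [0.5614, -0.141, 0.1748]
tool_rot: [1.157, 1.238, -1.148]
contact_force: [0.8, 0.5, -1.0]
width: 0.153
```

```bash
python3 -c "
from h import *
stat();im=capture('wrist');cv2.imwrite('pics/w13.png',im);print(rel([.557,.27,.21]))"
```

```text
t 23.35 tcp [ 0.5614 -0.141   0.1748] yawY 4.32 down [ 0.008 -0.    -1.   ] F [ 0.8  0.5 -1. ] T [0.07 0.05 0.05] w 13.1 j6 1.14
[ -35.4   26.8 -410.2]
```

View pics/w13.png

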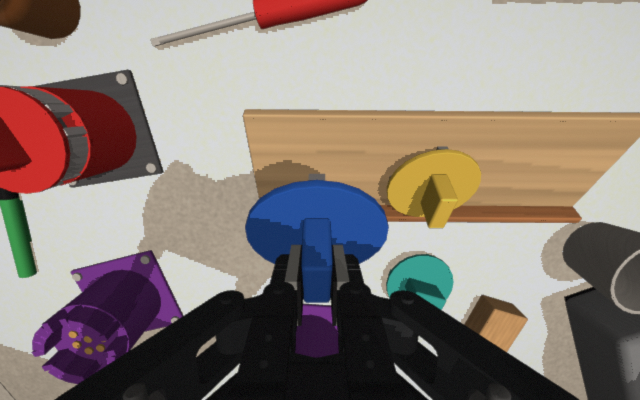

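Request:
apply_moves:
  deltas: [-0.3,0,-0.2,0,-0.4,0,-0.6,0,-0.4,0.05,-1,0,-0.4,0.05,-1,0,-0.4,0.05,-1,0,-0.4,0.05,-1,0,-0.4,0.05,-1,0,-0.4,0.05,-1,0]

```text
clock: 24.2
tcp_pos: [0.5585, -0.0417, 0.2145]
tool_rot: [1.158, 1.237, -1.149]
contact_force: [0.6, -0.5, -0.4]
width: 0.155
```

Request:
apply_moves:
  deltas: [0,0,-0.4,0,0,0.05,-0.8,0,0,0.05,-1,0,0,0.05,-1,0,0,0.05,-1,0,0,0.05,-1,0,0,0.05,-1,0,0,0.05,-1,0]

```text
clock: 25.0
tcp_pos: [0.5562, 0.0576, 0.2144]
tool_rot: [1.158, 1.237, -1.15]
contact_force: [-0.3, 0.7, -0.9]
width: 0.153
```

Request:
apply_moves:
  deltas: [0,0,-0.4,0,0,0.05,-0.8,0,0,0.05,-1,0,0,0.05,-1,0,0,0.05,-1,0,0,0.05,-1,0,0,0.05,-1,0,0,0.05,-1,0]

```text
clock: 25.8
tcp_pos: [0.554, 0.157, 0.2144]
tool_rot: [1.159, 1.236, -1.151]
contact_force: [-0.1, 1.1, -1.1]
width: 0.156
```

```bash
python3 - <<'E'
from h import *
stat();im=capture('wrist');cv2.imwrite('pics/w14.png',im);c=cam('wrist');np.save('c14.npy',np.array(c,dtype=object),allow_pickle=True)
C=np.array([.577,.2703])
N=400;g=np.zeros((N,N,2),np.float32)
for i in range(N):
    for j in range(N):
        g[i,j]=proj(c,[C[0]+(200-i)*.00025,C[1]+(200-j)*.00025,.092])
r=cv2.remap(im,g[...,0],g[...,1],cv2.INTER_CUBIC)
cv2.circle(r,(200,200),152,(0,255,0),1)
for a in range(4):
    t=np.radians(15+90*a);cv2.line(r,(200,200),(int(200-170*np.sin(t)),int(200-170*np.cos(t))),(0,255,0),1)
cv2.imwrite('pics/rectb2.png',r)
print(rel([.5572,.2731,.21]))
E
```

```text
t 25.8 tcp [0.554  0.157  0.2144] yawY 4.14 down [ 0.008 -0.    -1.   ] F [-0.1  1.1 -1.1] T [-0.06  0.    0.01] w 13.3 j6 1.67
[   4.4   11.6 -115.4]
```

View pics/rectb2.png

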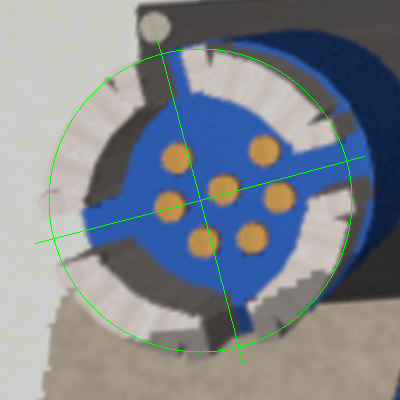

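View pics/w14.png

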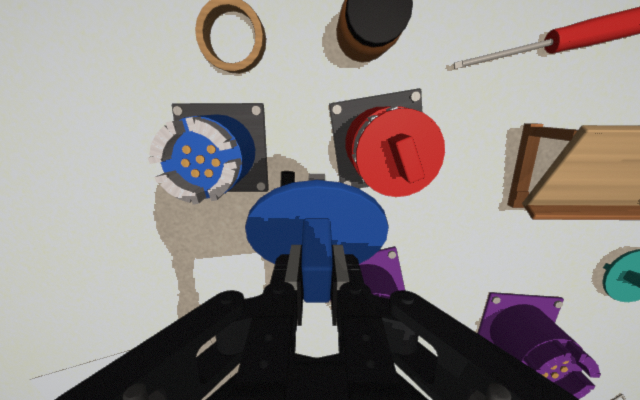

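Request:
apply_moves:
  deltas: [0,0.05,-0.4,0.02,0,0.11,-0.8,0.04,0,0.11,-1,0.068,0,0.11,-1,0.068,0,0.11,-1,0.068,0,0.11,-1,0.068,0,0.11,-1,0.068,0,0.11,-1,0.068]

```text
clock: 26.65
tcp_pos: [0.5578, 0.2569, 0.2145]
tool_rot: [1.317, 1.133, -1.307]
contact_force: [0.2, 0.5, -1.3]
width: 0.153
```

```bash
python3 -c "
from h import *
stat();print(rel([.5572,.2731,.14]))"
```

```text
t 26.65 tcp [0.5578 0.2569 0.2145] yawY -8.13 down [ 0.008 -0.    -1.   ] F [ 0.2  0.5 -1.3] T [ 0.    0.03 -0.01] w 13.1 j6 2.05
[ 74.5  -3.5 -15.8]
```

Request:
apply_moves:
  deltas: [0.1,-0.03,-0.16,0,0.3,-0.03,-0.16,0,0.5,-0.03,-0.16,0,0.65,-0.03,-0.16,0,0.75,-0.03,-0.16,0,0.79,-0.03,-0.16,0,0.79,-0.03,-0.16,0,0.79,-0.03,-0.16,0]

```text
clock: 27.45
tcp_pos: [0.5581, 0.2734, 0.136]
tool_rot: [1.317, 1.133, -1.306]
contact_force: [-1.1, 1.3, -1.5]
width: 0.15
```

```bash
python3 -c "
from h import *
stat();im=capture('wrist');cv2.imwrite('pics/w15.png',im);print(rel([.5572,.2731,.124]))"
```

```text
t 27.45 tcp [0.5581 0.2734 0.136 ] yawY -8.13 down [ 0.009 -0.    -1.   ] F [-1.1  1.3 -1.5] T [ 0.02  0.03 -0.03] w 12.8 j6 2.08
[12.2 -1.   0.4]
```

View pics/w15.png

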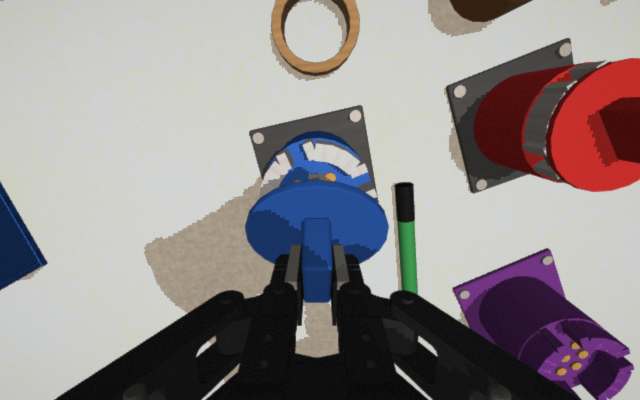

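Request:
apply_moves:
  deltas: [0.03,-0.01,0,0,0.06,-0.01,0,0,0.08,-0.01,0,0,0.1,-0.01,0,0,0.11,-0.01,0,0,0.12,-0.01,0,0,0.125,-0.01,0,0,0.125,-0.01,0,0]
  force: 20

```text
clock: 28.3
tcp_pos: [0.5573, 0.2735, 0.1238]
tool_rot: [1.318, 1.133, -1.306]
contact_force: [-0.5, 0.1, 3.7]
width: 0.156
```

```bash
python3 -c "
from h import *
stat();im=capture('side');crop(im,200,200,320,320,4,'pics/s15.png')"
```

```text
t 28.3 tcp [0.5573 0.2735 0.1238] yawY -8.13 down [ 0.009  0.    -1.   ] F [-0.5  0.1  3.7] T [ 0.    0.32 -0.04] w 13.3 j6 2.08
```

View pics/s15.png

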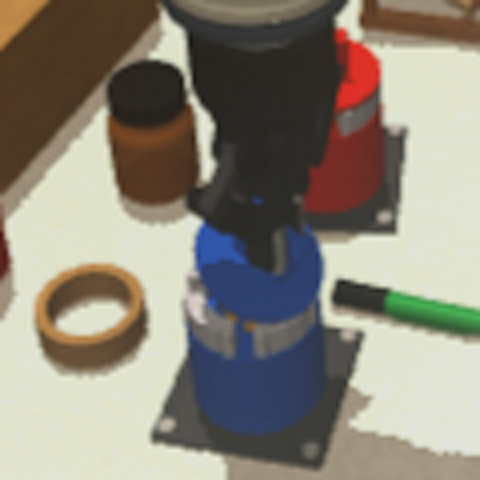

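Contact again; slackening in the same way.

Request:
apply_moves:
  deltas: [-0.02,0,0,0,-0.02,0,0,0,-0.02,0,0,0,-0.02,0,0,0,-0.02,0,0,0,-0.02,0,0,0,-0.02,0,0,0,-0.02,0,0,0]
  jaw: 20

```text
clock: 29.15
tcp_pos: [0.5573, 0.2736, 0.1258]
tool_rot: [1.318, 1.133, -1.306]
contact_force: [-0.3, 0.3, 0.4]
width: 0.236
```

```bash
python3 -c "
from h import *
stat();im=capture('side');crop(im,200,200,320,320,4,'pics/s16.png')
im=capture('wrist');cv2.imwrite('pics/w16.png',im);print(rel([.577,.2703,.113]))"
```

```text
t 29.15 tcp [0.5573 0.2736 0.1258] yawY -8.13 down [ 0.009  0.    -1.   ] F [-0.3  0.3  0.4] T [ 0.02 -0.   -0.01] w 20.2 j6 2.08
[13.  19.9  0.4]
```

View pics/s16.png

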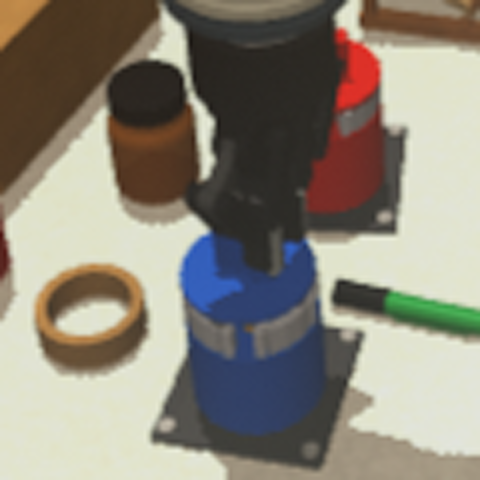

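View pics/w16.png

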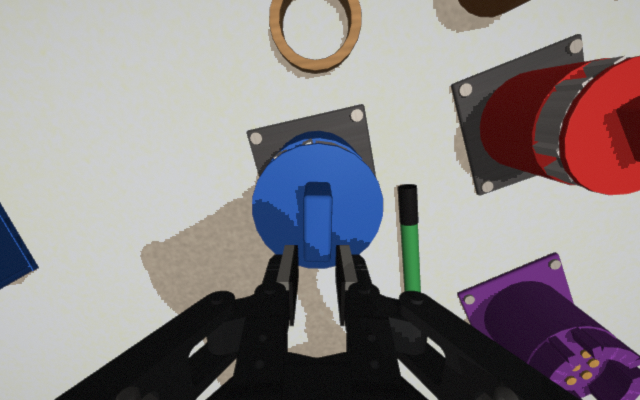

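Level on the collar, bar at px 317 between the fingers. Regripping.

Request:
apply_moves:
  deltas: [0,0.06,0,0,0,0.12,0,0,0,0.18,0,0,0,0.2,0,0,0.05,0.2,0,0,0.09,0.2,0,0,0.125,0.2,0,0,0.125,0.2,0,0]

```text
clock: 30.05
tcp_pos: [0.5767, 0.2706, 0.1127]
tool_rot: [1.317, 1.133, -1.307]
contact_force: [-0.0, -0.2, 0.3]
width: 0.231
```

Request:
apply_moves:
  deltas: [0,0,0,0,0,0,0,0,0,0,0,0,0,0,0,0,0,0,0,0,0,0,0,0,0,0,0,0,0,0,0,0]
  jaw: 0

```text
clock: 30.85
tcp_pos: [0.5767, 0.2706, 0.1127]
tool_rot: [1.317, 1.133, -1.307]
contact_force: [-0.7, 0.3, 1.9]
width: 0.158
```

Request:
apply_moves:
  deltas: [0.01,0,0,-0.02,0.01,0,0,-0.045,0.01,0,0,-0.07,0.01,0,0,-0.09,0.01,0,0,-0.105,0.01,0,0,-0.117,0.01,0,0,-0.127,0.01,0,0,-0.127]

```text
clock: 31.65
tcp_pos: [0.5766, 0.2706, 0.1116]
tool_rot: [1.02, 1.314, -1.013]
contact_force: [0.0, -0.8, -1.6]
width: 0.157
```

```bash
python3 -c "
from h import *
stat()"
```

```text
t 31.65 tcp [0.5766 0.2706 0.1116] yawY 14.77 down [ 0.008 -0.    -1.   ] F [ 0.  -0.8 -1.6] T [ 0.01  0.01 -0.03] w 13.4 j6 1.66
```

No upward force now, so the lugs are over the slots; lowering.

Request:
apply_moves:
  deltas: [0.01,0,0,0,0.02,0,0,0,0.03,0,0,0,0.035,0,0,0,0.04,0,0,0,0.04,0,0,0,0.04,0,0,0,0.04,0,0,0]

```text
clock: 32.45
tcp_pos: [0.5766, 0.2706, 0.1076]
tool_rot: [1.02, 1.314, -1.013]
contact_force: [-0.0, 0.5, -1.2]
width: 0.16
```

Request:
apply_moves:
  deltas: [0.005,0,0,0,0.01,0,0,0,0.013,0,0,0,0.016,0,0,0,0.02,0,0,0,0.02,0,0,0,0.02,0,0,0,0.02,0,0,0]

```text
clock: 33.25
tcp_pos: [0.5766, 0.2706, 0.1057]
tool_rot: [1.02, 1.314, -1.013]
contact_force: [-0.6, -0.3, 1.4]
width: 0.155
```

Same result as for red: 7 mm down, seating at about 3 N. Releasing and backing off.

Request:
apply_moves:
  deltas: [0,0,0,0,0,0,0,0,0,0,0,0,0,0,0,0,-0.1,0,0,0,-0.4,0,0,0,-0.7,0,0,0,-1,0,0,0]
  jaw: 40

```text
clock: 34.05
tcp_pos: [0.5758, 0.2706, 0.2076]
tool_rot: [1.02, 1.314, -1.012]
contact_force: [0.5, 0.6, 0.3]
width: 0.468
```

Request:
apply_moves:
  deltas: [-0.4,0,0,0,-0.6,-0.2,0,0,-0.6,-0.6,0,0,-0.6,-1,0,0,-0.6,-1,0,0,-0.6,-1,0,0,-0.6,-1,0,0,-0.6,-1,0,0]

```text
clock: 34.85
tcp_pos: [0.4795, 0.2454, 0.2669]
tool_rot: [1.021, 1.313, -1.012]
contact_force: [0.4, 1.0, -0.3]
width: 0.467
```

```bash
python3 - <<'E'
from h import *
stat();im=capture('side');crop(im,200,160,350,320,3.6,'pics/s17.png')
cv2.imwrite('pics/w17.png',capture('wrist'));cv2.imwrite('pics/sc17.png',capture('scene'))
d=cam('side')
for C in ([.598,.0868],[.577,.2703]):
    C=np.array(C);v=d[3][:2,3]-C;v/=np.linalg.norm(v)
    for nm,r,z in [('collar bottom',.040,.072),('under home',.039,.092),('under rest',.039,.099)]:
        p=proj(d,[*(C+r*v),z]);print(nm,round((p[0]-200)*3.6),round((p[1]-160)*3.6))
E
```

```text
t 34.85 tcp [0.4795 0.2454 0.2669] yawY 14.76 down [ 0.008 -0.    -1.   ] F [ 0.4  1.  -0.3] T [-0.05  0.01  0.  ] w 39.9 j6 1.68
collar bottom 291 270
under home 290 248
under rest 289 241
collar bottom 229 466
under home 227 444
under rest 226 436
```

View pics/s17.png

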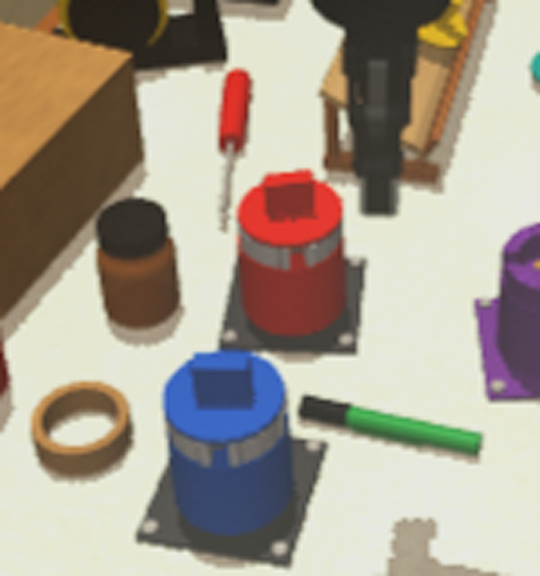

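View pics/w17.png

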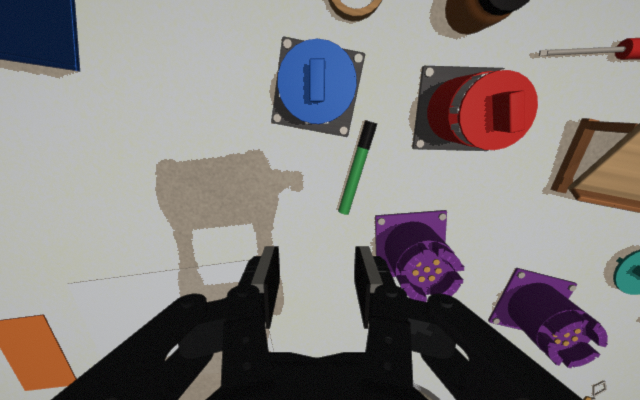

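View pics/sc17.png

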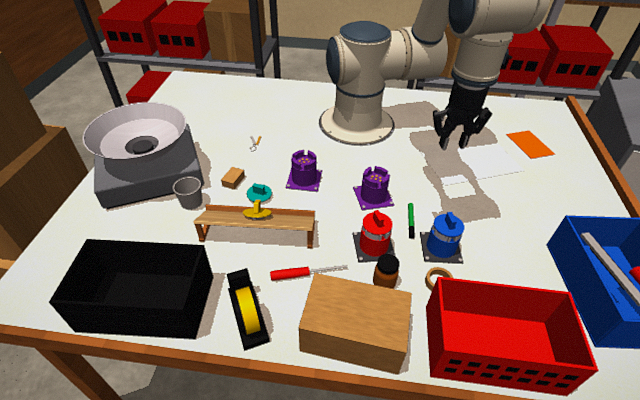

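```bash
python3 - <<'E'
from h import *
im=cv2.imread('pics/s17.png');h=cv2.cvtColor(im,cv2.COLOR_BGR2HSV)
# gray collar strip rows per column
for nm,x0,x1,y0,y1 in [('red',242,344,200,300),('blue',168,292,390,490)]:
    out=[]
    for x in range(x0,x1,6):
        col=h[y0:y1,x,1]; r=np.where(col<110)[0]
        if len(r)>3: out.append((x,y0+r[0],y0+r[-1]))
    print(nm,[(int(a),int(b),int(c)) for a,b,c in out])
E
```

```text
red [(242, 229, 299), (248, 235, 255), (254, 240, 259), (260, 243, 262), (266, 244, 265), (272, 247, 267), (278, 247, 267), (284, 247, 269), (290, 249, 254), (296, 248, 251), (302, 247, 252), (308, 244, 265), (314, 242, 264), (320, 240, 261), (326, 237, 257), (332, 232, 251), (338, 226, 244)]
blue [(168, 420, 489), (174, 427, 489), (180, 432, 488), (186, 436, 458), (192, 438, 461), (198, 440, 464), (204, 441, 468), (210, 443, 467), (216, 443, 450), (222, 443, 449), (228, 442, 465), (234, 441, 468), (240, 440, 466), (246, 437, 464), (252, 435, 461), (258, 432, 459), (264, 428, 481), (270, 423, 489), (276, 416, 489), (282, 404, 489), (288, 390, 489)]
```

```bash
python3 -c "
from bench import *
print(job_done())"
```

```text
the job is handed in; nothing more can be done
None
```

Both canisters are closed with their own lids, red first and then blue. I handed the job in at about 35 s, with the gripper clear of everything.

- **How it went:** I set each lid with its low lug on the collar and slackened the jaws so it fell level. I then gripped it again and turned it about 23° to the slot angle measured in the images. Each lid went down 7 mm without resistance and met about 3 N at the bottom before I let go.
- **Highest force:** the first touch of each tilted lid on its collar pushed about 5 N. That is slightly over the 4 N at which the collar starts to sink, and it lasted under a second.
- **Last checks:** in the side view the visible collar strip fits a lid fully home. For red it runs over rows 248–269 against 248–270 predicted. For blue it runs over rows 443–467 against 444–466. Both lids look level.
- **Rest of the bench:** the yellow lid is still on the rack. In the final scene picture the turquoise lid, the purple cans and the other things look where they were; I judged that by eye and did not measure it.
- **Disagreements:** an early measurement from the two fixed cameras put the rims about 9 mm too low. I used the wrist camera's measurements instead, and they matched the sizes given. No final check failed.

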